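# Park the remote control on its charging dock

## Task

Push the white remote control across the desk with your fingertips until it is parked on the charging dock: one long side flush along the blue rail and its brass-contact end right up against the end stop. Only slide it, without picking it up, tipping it or flicking it away, leave the candle, tablet bottle, earbud case and mug where they stand, and finish with the hand clear.

Things in the scene. Friction and masses are not known exactly. Their poses are not given: they have to be found in the camera images.
- remote: White remote, loose, flat on the desk between robot and rail: a box 46 mm wide (its x), 150 long (y), 22 high, edges rounded 4 mm; 0.10 to 0.19 kg, slides at about 1 N. Origin: centre of its underside, z up. Two brass contacts on its +y end, near the black disc. At first its y is within 0.5 rad of the dock's y. Parked, its centre is at x -23, y -75 mm in the dock's frame, its y along the dock's.
- dock: Blue L-shaped charging dock, fixed, 18 mm high. Origin on the desk at the inner corner of rail and end stop. x points away from the robot through the rail, y along the rail to the robot's left, z up. Rail: x 0 to 16 mm, y -240 to 16; end stop: x -50 to 0, y 0 to 16. A flat grey mark on the desk in the corner, 46 by 150 mm, shows where the parked remote lies.
- remote_contact (a point): Centre of the remote's contact end: 75 mm along +y from its origin, 10 mm above the desk.
- dock_contact (a point): Point on the face of the end stop, between its two brass contacts, that the remote's contact end meets: x = -23 mm, y = 0, z = 10 mm in the dock's frame.
- candle: Orange candle jar with dark lid, 76 mm across, 85 mm high, loose; origin at the centre of its underside. Leave alone.
- tablets: Blue tablet bottle with yellow cap and paper label, 54 mm across, 100 mm high, loose; origin at the centre of its underside. Leave alone.
- earbuds: Black earbud case, 46 by 60 mm, 24 mm high, loose; origin at the centre of its underside. Leave alone.
- mug: Blue mug, 80 mm across without its handle (handle on its +y side), 92 mm high, loose; origin at the centre of its underside. Leave alone.
Things that resemble listed ones, but are neither listed nor needed, are in the scene too. There is more than one size of the remote; the one meant has the size given above.

How it is judged (in metres and radians):
At the end, for the whole second after the job is handed in: The remote lies flat and still, its contact end within 6 mm of the stop's contact point, its centre within 5 mm of flush with the rail, parallel to it within 0.05 rad; the candle, tablet bottle, earbud case and mug within 20 mm of where they stood (horizontal distance between remote_contact and dock_contact below 0.006 m and x of remote in the frame of dock above -0.028 m and angle between the y axis of remote and the y axis of dock, either way round below 0.05 rad and angle between remote's own z axis and vertical below 0.05 rad and height (world z) of remote below 0.004 m and linear speed of remote below 0.01 m/s and distance of each of candle, tablets, earbuds, mug from where it was at the start of the episode below 0.02 m); the robot touches nothing.
It fails at once if the remote is lifted off the desk by more than 8 mm (height (world z) of remote above 0.008 m).
It fails at once if the remote is tipped by more than 0.2 rad (angle between remote's own z axis and vertical above 0.2 rad).
It fails at once if the remote is flicked (faster than 0.6 m/s) (linear speed of remote above 0.6 m/s).
It fails at once if the candle, tablet bottle, earbud case or mug is moved by more than 20 mm or tipped (distance of any of candle, tablets, earbuds, mug from where it was at the start of the episode above 0.02 m or angle between any of candle, tablets, earbuds, mug's own z axis and vertical above 0.3 rad).
It also fails if it takes over 35 s, if anything falls off the work surface, if the arm or the gripper's body presses on something with over 40 N, if the wrist force passes 120 N, or if a joint passes its speed limit or range.

## Robot

A 6-joint arm with a two-finger parallel gripper is mounted at the origin on the work surface. World frame = base frame: x ahead of the robot, y to its left, z up, the work surface at z = 0. Lengths are in mm, angles in rad, forces in N, time in s.
With the tool pointing down it reaches from about 400 to 825 mm from the base axis. Payload 7 kg.
Tool frame: the origin (TCP) lies midway between the tips of the shut fingers; the grasp point (between the pads) lies behind it (hold_point_z is the z of the grasp point in the tool frame, in mm); z points along the fingers, y is the line along which they close (so a half turn about z gives the same grasp; the last joint's range is limited). The gripper opens to 85 mm and grips with 20 to 120 N. Pads are 22 mm wide; open, the fingers measure 114 mm over their backs; the gripper's body (76 mm by 85 mm) begins 54 mm behind the grasp point. The pads swing forward as they close: fully open they stand 13 mm farther back than shut.
Start: joints at [-0.849, 0.359, 0.012, 0, -1.224, -0.288], TCP at [283.689, -612.467, 231.302] pointing down, gripper open.
Joint ranges: [-3.07, 3.07], [-1.43, 2.12], [-1.02, 1.25], [-3.03, 1.67], [-3.05, -0], [-3.03, 3.03]. Speed limits (rad/s): [2.39, 2.39, 3.01, 3.14, 3.14, 3.14].

## Interface

Orientations are given as a unit quaternion [w, x, y, z].
In Python, from station import * gives the robot as it stands. The module is installed in compiled form; this text tells all that it offers.
- The arm moves only by the tool step_arm, never from a script. Its argument "steps" is text: rows parted by semicolons, each of 5 numbers parted by spaces: the opening, from -1 (shut) to 1 (fully open), then the shift along the tool's x, y, z in m, then the turn about the tool's z in degrees. A call has 1 to 8 rows; each row shifts and turns the commanded pose from where the row before left it, along the tool's axes as they then stand; what a row does not reach is not made up. A row lasts 1/8 s, in which the tool goes at most 62.5 mm and 10.7 degrees, less where a joint would pass 70% of its speed; a pose out of reach is approached as far as the arm can. A call with a gripper value outside its range is refused whole. The fingers move at their own pace and stop on an object; "squeeze" is the grip in N (left out, the last holds). Time passes only in rows, so rows that do not move let the fingers close. It gives the time, the measured TCP pose, the force, the opening and the grip force at its end, in the units of the state.
- observe(): the state, without advancing time (a new reading comes with each control period).
- snapshot(name): name is "scene" or "top"; returns a dict with "pixels" (420x560x3 uint8, red, green, blue), "mtx" (3x3 intrinsics, pixels), "rvec" (rotation vector, rad) and "tvec" (3), from world to camera coordinates, as OpenCV has them. Camera axes: x right, y down, z forward; pixel columns grow to the right and rows downward; lengths in mm; the calibration is good to about 2 mm. A picture is of the moment at which its call begins. There is no depth.
- finish_job(): hands the job in; it is judged then, once.
The state is a dict: "time": time; "q": joint angles; "joint_vel": joint speeds; "joint_efforts": joint torques, N m; "tcp_pos": TCP position; "tool_rot": TCP orientation; "contact_force": force on the tool from outside, world axes, zero at the start; "wrist_torque": the same for the moment, N m; "width": finger opening in mm; "grasp_force": force on a finger pad.
Only numpy, scipy, OpenCV 4.12 (cv2) and the standard library are available. Lean on these libraries where they do the work, as an engineer would, in place of code of your own. Each camera call takes 0.05 s, during which the arm holds its last target. There are 200 camera calls.

## Working session

There is one attempt and no reset: what is moved stays moved. The work goes in short steps, Python scripts to look and compute and a tool call to move; the robot and the scene stay as the last step left them, time stands still between calls to the robot, and variables do not carry over. Pictures are saved under pics/ and viewed, at most 10 in all, crops included, and the job is handed in when it is done.

Besides the shell and the picture viewer there is one more tool, called after "Request:" as name(argument=value, ...) on one line, values as JSON. step_arm: Moves the arm, as the interface text tells. Its arguments: {"type":"object","properties":{"steps":{"type":"string"},"squeeze":{"type":"number"}},"required":["steps"]}

```bash
mkdir -p pics; cat > h.py <<'E'
from station import *
import numpy as np, cv2
def save(n,f):
    s=snapshot(n); cv2.imwrite(f,s["pixels"][:,:,::-1]); return s
def ray(s,uv,z):
    R=cv2.Rodrigues(np.array(s["rvec"],float))[0]; t=np.array(s["tvec"],float).ravel()
    uv=np.atleast_2d(np.array(uv,float)); d=np.c_[uv,np.ones(len(uv))]@np.linalg.inv(s["mtx"]).T@R
    c=-R.T@t; return (c+d*((z-c[2])/d[:,2])[:,None])[:,:2]
E
python3 - <<'E'
from h import *
import pickle
d={n:save(n,f"pics/{n}0.png") for n in("top","scene")}
pickle.dump(d,open("s0.pkl","wb"))
for n in d:
    s=d[n];R=cv2.Rodrigues(np.array(s["rvec"],float))[0];print(n,-R.T@np.array(s["tvec"]).ravel(),s["mtx"][0])
o=observe();print(o["time"],o["tcp_pos"],o["tool_rot"],o["contact_force"],o["width"])
E
```

```text
top [499.03116409 -27.13966162 967.38298921] [465.51666178   0.         278.35765695]
scene [1271.9381619  -284.7054001   960.84960075] [489.44455372   0.         277.69940011]
0.1 [ 283.48590248 -612.11897335  230.47314509] [-2.41333442e-04 -2.15156999e-01  9.76579190e-01  7.02344589e-04] [ 0.43243384 -0.53408342 -0.47769977] 85.49292678273723
```

View pics/top0.png

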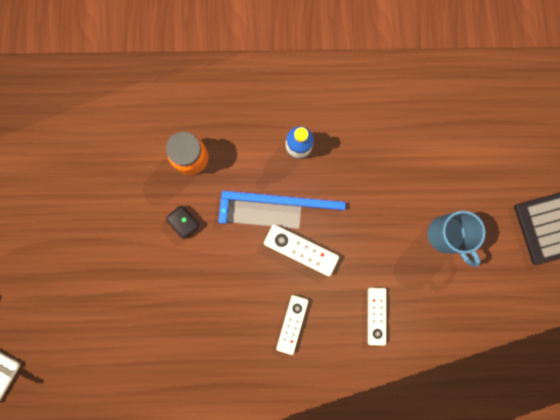

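View pics/scene0.png

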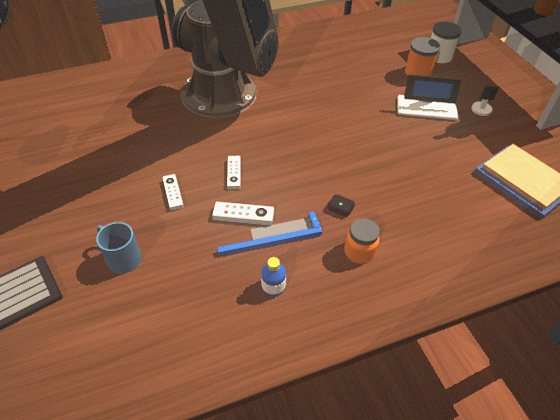

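Top view: the dock's corner is near (228,200) and its rail runs right to (346,206). The large remote is at (302,250) with its disc end to the left, and two smaller decoy remotes are at (292,325) and (377,317). The earbud case is at (183,222), the candle at (187,153) and the bottle at (300,142).

```bash
cat >> h.py <<'E'
def mask(s,kind):
    h=cv2.cvtColor(s["pixels"],cv2.COLOR_RGB2HSV); H,S,V=[h[...,i].astype(int) for i in range(3)]
    if kind=="w": m=(S<75)&(V>165)
    else: m=(H>104)&(H<118)&(S>170)&(V>110)
    return m.astype(np.uint8)
def blobs(m,a=150):
    c,_=cv2.findContours(m,cv2.RETR_EXTERNAL,cv2.CHAIN_APPROX_NONE)
    return sorted([x for x in c if cv2.contourArea(x)>a],key=cv2.contourArea,reverse=True)
def rect(s,c,z):
    # contour -> world, min area rect: centre, size, yaw of the long axis relative to world y
    p=ray(s,c[:,0,:],z).astype(np.float32); b=cv2.boxPoints(cv2.minAreaRect(p))
    e=b[1]-b[0]; f=b[2]-b[1]
    l=e if np.hypot(*e)>np.hypot(*f) else f
    l=l*np.sign(l[1]); return b.mean(0),sorted([np.hypot(*e),np.hypot(*f)]),np.arctan2(-l[0],l[1]),b
def remote(s):
    m=cv2.morphologyEx(mask(s,"w"),cv2.MORPH_CLOSE,np.ones((5,5)))
    return [rect(s,c,20) for c in blobs(m)]
E
python3 - <<'E'
from h import *
import pickle
d=pickle.load(open("s0.pkl","rb"))
np.set_printoptions(precision=2,suppress=True)
for n in d:
    s=d[n];print(n)
    for r in remote(s): print(" w",r[0],r[1],r[2])
    for c in blobs(mask(s,"b")):
        r=rect(s,c,18);p=c[:,0,:]
        print(" b",r[0],r[1],r[2],r[3].tolist() if r[1][1]>150 else "")
E
```

```text
top
 w [555.77 -55.95] [np.float32(101.30367), np.float32(239.32399)] -0.47915858
 w [ 548.61 -597.42] [np.float32(67.24814), np.float32(103.825615)] -1.3301566
 w [363.83 -61.92] [np.float32(35.847164), np.float32(113.16667)] 1.2687206
 w [ 377.28 -232.35] [np.float32(36.320496), np.float32(110.71228)] 1.5335364
 w [277.21 495.5 ] [np.float32(35.120445), np.float32(85.70146)] -1.526817
scene
 w [ 553.06 -617.65] [np.float32(103.71479), np.float32(106.3019)] -1.3358064
 w [557.97 -60.88] [np.float32(107.4859), np.float32(235.36418)] -0.47143182
 w [311.79 569.06] [np.float32(90.77202), np.float32(176.07715)] -0.51497346
 w [ 380.9  -236.07] [np.float32(34.787727), np.float32(114.39215)] 1.5168846
 w [368.59 -65.49] [np.float32(35.25607), np.float32(112.39283)] 1.2783046
```

```bash
python3 - <<'E'
from h import *
import pickle
d=pickle.load(open("s0.pkl","rb"))
h=cv2.cvtColor(d["top"]["pixels"],cv2.COLOR_RGB2HSV)
for u,v in[(265,216),(240,212),(285,250),(290,258),(330,266),(280,200),(330,205),(223,205),(252,196)]: print(u,v,h[v,u])
h=cv2.cvtColor(d["scene"]["pixels"],cv2.COLOR_RGB2HSV)
for u,v in[(280,230),(220,212),(265,240),(230,248),(230,251),(315,222),(316,234)]: print("s",u,v,h[v,u])
E
```

```text
265 216 [ 17  48 217]
240 212 [ 16  48 216]
285 250 [ 30   2 255]
290 258 [ 12 106 187]
330 266 [ 30   2 255]
280 200 [105 166 249]
330 205 [105 168 248]
223 205 [105 164 250]
252 196 [105 167 249]
s 280 230 [ 16  46 200]
s 220 212 [ 30   2 247]
s 265 240 [107 150 238]
s 230 248 [108 148 239]
s 230 251 [122  67  99]
s 315 222 [107 154 238]
s 316 234 [116  79  97]
```

```bash
sed -i 's/m=(S<75)&(V>165)/m=(S<30)\&(V>190)/; s/else: m=.*/else: m=(H>100)\&(H<112)\&(S>125)\&(V>200)/' h.py
cat > m.py <<'E'
from h import *
import pickle
d=pickle.load(open("s0.pkl","rb"))
np.set_printoptions(precision=2,suppress=True)
for n in d:
    s=d[n];print(n)
    for r in remote(s): print(" w",r[0],r[1],round(float(r[2]),3))
    for c in blobs(mask(s,"b"),120):
        p=ray(s,c[:,0,:],18)
        hull=cv2.convexHull(p.astype(np.float32))[:,0]
        if np.ptp(p[:,1])<150: continue
        # far rail edge and near edge by lines: points between 20% and 80% along
        yaw=0
        for k in range(4):
            R=np.array([[np.cos(yaw),-np.sin(yaw)],[np.sin(yaw),np.cos(yaw)]]); q=p@R  # dock coords unshifted
            y1=q[:,1].max(); sel=(q[:,1]>y1-240)&(q[:,1]<y1-30); xm=q[sel,0].mean()
            far=q[sel&(q[:,0]>xm)]; near=q[sel&(q[:,0]<=xm)]
            f=np.polyfit(far[:,1],far[:,0],1); g=np.polyfit(near[:,1],near[:,0],1)
            yaw+=-(f[0]+g[0])/2
        R=np.array([[np.cos(yaw),-np.sin(yaw)],[np.sin(yaw),np.cos(yaw)]]); q=p@R
        print(" rail x far,near",far[:,0].mean(),near[:,0].mean(),"y",q[:,1].min(),q[:,1].max(),"x",q[:,0].min(),"yaw",yaw,-f[0],-g[0])
        xs=far[:,0].mean()-16; yo=(q[:,1].min()+240+q[:,1].max()-16)/2
        xo=(far[:,0].mean()+near[:,0].mean())/2-8
        print(" origin",R@np.array([xo,yo]))
E
python3 m.py
```

```text
top
 w [511.53 -82.35] [np.float32(43.381145), np.float32(147.66519)] -0.469
 w [363.33 -61.29] [np.float32(32.355835), np.float32(109.947945)] 1.265
 w [ 376.41 -231.3 ] [np.float32(30.272913), np.float32(108.47091)] 1.533
 rail x far,near 622.0134643095206 609.2169132561418 y -107.00454315407923 146.641197496978 x 558.6259592052181 yaw -0.10979766289571258 -0.001731641163255559 0.0017315863175273235
 origin [618.4   64.44]
scene
 w [511.34 -85.33] [np.float32(42.458534), np.float32(148.1714)] -0.472
 w [310.23 570.18] [np.float32(83.652824), np.float32(170.42203)] -0.516
 w [ 381.41 -235.92] [np.float32(31.96923), np.float32(108.57509)] 1.52
 w [367.99 -65.93] [np.float32(30.191189), np.float32(109.14195)] 1.263
 rail x far,near 622.861034131208 611.9389006865974 y -110.31636902008361 143.12340105271062 x 561.0792350326694 yaw -0.10945700152406519 5.359987374388682e-05 -5.6443774245913436e-05
 origin [619.78  61.07]
```

Request:
step_arm(steps="1 0 0 0 10.4; 1 0 0 0 10.4; 1 0 0 0 10.4; 1 -0.008 0.045 0 0; 1 -0.008 0.05 0 0; 1 -0.008 0.05 0 0; 1 -0.008 0.05 0 0; 1 -0.008 0.05 0 0")

```text
time: 1.1
tcp_pos: [350.5, -371.8, 231.0]
tool_rot: [-0.0, 0.055, 0.998, 0.0]
contact_force: [0.3, 0.4, 0.3]
width: 85.5
grasp_force: 0.0
```

```bash
cat >> h.py <<'E'
O=np.array([619,62.8]); YAW=-0.1097
def where():
    o=observe(); c,s=np.cos(YAW),np.sin(YAW); from scipy.spatial.transform import Rotation as Q
    w,x,y,z=o["tool_rot"]; M=Q.from_quat([x,y,z,w]).as_matrix()
    p=np.array(o["tcp_pos"]); d=(p[:2]-O)@np.array([[c,-s],[s,c]])
    print("t",round(o["time"],2),"dock xy",d.round(1),"z",p[2].round(1),"tool y vs dock y",round(float(np.degrees(np.arctan2(-M[0,1],M[1,1])-YAW)),2),"F",np.round(o["contact_force"],2))
E
python3 -c "
from h import *
where()"
```

```text
t 1.1 dock xy [-219.3 -461.3] z 231.0 tool y vs dock y -0.07 F [0.33 0.36 0.26]
```

Request:
step_arm(steps="1 -0.008 0.05 0 0; 1 -0.008 0.05 0 0; 1 -0.008 0.05 0 0; 1 -0.008 0.05 0 0; 1 -0.008 0.05 0 0; 1 -0.009 0.05 0 0; 1 0 0 0.05 0; 1 0 0 0.05 0")

```text
time: 2.1
tcp_pos: [432.7, -79.6, 130.5]
tool_rot: [0.001, 0.054, 0.999, 0.0]
contact_force: [1.1, 1.0, -1.6]
width: 85.7
grasp_force: 0.0
```

Request:
step_arm(steps="1 0 0 0.05 0; 1 0 0 0.03 0; 1 0 0 0 0; 1 0 0 0 0")

```text
time: 2.6
tcp_pos: [433.1, -80.5, 52.3]
tool_rot: [0.0, 0.055, 0.998, 0.0]
contact_force: [0.6, 0.8, -0.4]
width: 84.9
grasp_force: 0.0
```

```bash
python3 -c "
from h import *
where();save('top','pics/a.png')
s=save('scene','pics/a2.png')
cv2.imwrite('pics/a3.png',cv2.resize(s['pixels'][120:300,120:400,::-1],None,fx=2.8,fy=2.8))"
```

```text
t 2.6 dock xy [-169.1 -162.8] z 52.3 tool y vs dock y -0.04 F [ 0.61  0.77 -0.39]
```

View pics/a3.png

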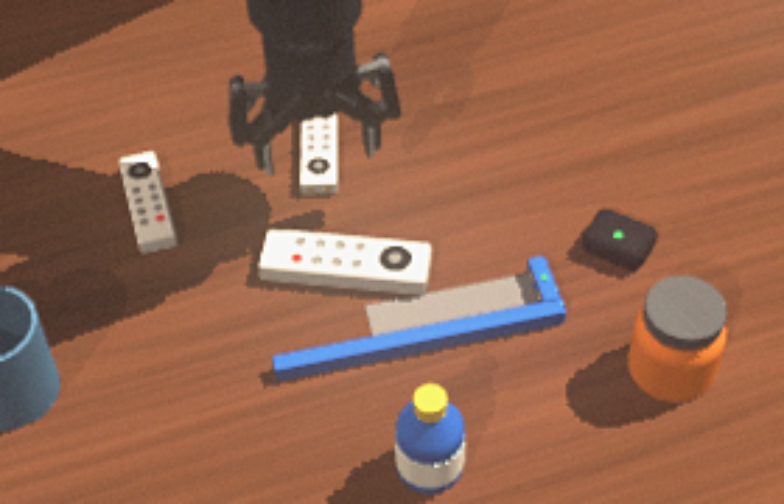

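The open fingers straddle the decoy remote at crop pixel (318,150) and stand behind the target remote at (345,262). There is nothing in the way below them.

Request:
step_arm(steps="1 0 0.003 0.03 0; 1 0 0.003 0.015 0; 1 0 0 0.008 0; 1 0 0 0 0; 1 0 0 0 0")

```text
time: 3.32
tcp_pos: [433.6, -74.6, -1.0]
tool_rot: [0.001, 0.055, 0.998, 0.0]
contact_force: [0.3, -0.7, 0.4]
width: 85.5
grasp_force: 0.0
```

Request:
step_arm(steps="1 -0.008 0 0.003 0; 1 -0.01 0 0 0; 1 -0.01 0 0 0; 1 -0.01 0 0 0; 1 -0.01 0 0 0; 1 -0.01 0 0 0; 1 0 0 0 0")

```text
time: 4.2
tcp_pos: [491.7, -81.1, -4.7]
tool_rot: [0.0, 0.055, 0.998, 0.0]
contact_force: [0.4, 0.3, 0.1]
width: 85.6
grasp_force: 0.0
```

```bash
python3 -c "
from h import *
where();s=save('top','pics/b.png')
s=save('scene','pics/b2.png')
cv2.imwrite('pics/b3.png',cv2.resize(s['pixels'][120:300,120:400,::-1],None,fx=2.8,fy=2.8))"
```

```text
t 4.2 dock xy [-110.8 -157. ] z -4.7 tool y vs dock y -0.06 F [0.44 0.29 0.06]
```

View pics/b3.png

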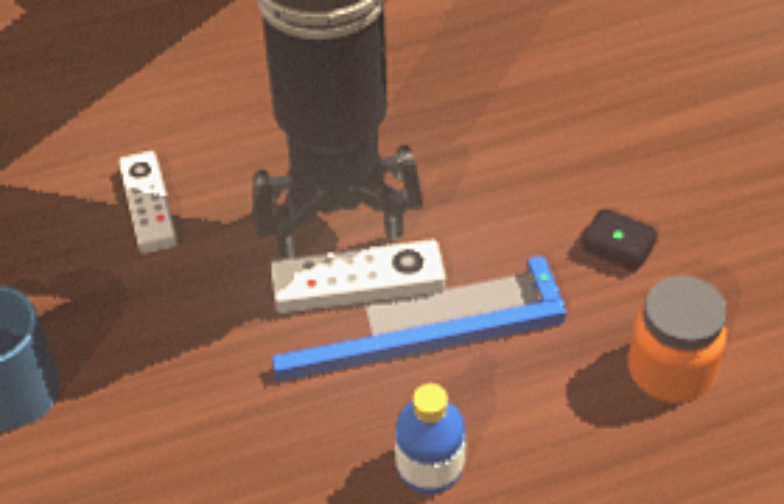

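The remote has turned parallel to the rail and both fingertips touch its near side, at crop pixels (285,240) and (395,230). I'll keep pushing toward the rail.

Request:
step_arm(steps="1 -0.01 0 0 0; 1 -0.01 0 0 0; 1 -0.01 0 0 0; 1 -0.01 0 0 0; 1 -0.005 0 0 0; 1 -0.003 0 0 0; 1 0 0 0 0")

```text
time: 5.18
tcp_pos: [538.8, -86.4, -4.7]
tool_rot: [0.0, 0.055, 0.998, 0.0]
contact_force: [-0.1, 0.4, 0.2]
width: 85.5
grasp_force: 0.0
```

Request:
step_arm(steps="1 -0.003 0 0 0; 1 -0.002 0 0 0; 1 0 0 0 0")

```text
time: 5.55
tcp_pos: [543.8, -86.9, -4.6]
tool_rot: [0.0, 0.055, 0.998, 0.0]
contact_force: [0.2, -0.8, -0.1]
width: 85.5
grasp_force: 0.0
```

```bash
cat > r.py <<'E'
from h import *
where()
c,s_=np.cos(YAW),np.sin(YAW)
for n in("top","scene"):
    s=save(n,f"pics/r_{n}.png")
    for r in remote(s):
        if r[1][1]<130 or r[1][1]>165 or r[0][1]>300: continue
        print(n,"remote dock xy",((r[0]-O)@np.array([[c,-s_],[s_,c]])).round(1),np.round(r[1],1),"rel yaw",round(float(r[2]-YAW),3))
E
python3 r.py
```

```text
t 5.55 dock xy [ -58.3 -157. ] z -4.6 tool y vs dock y -0.05 F [ 0.16 -0.81 -0.11]
scene remote dock xy [ -24.3 -144.2] [ 47.4 155.7] rel yaw -0.032
```

Request:
step_arm(steps="1 -0.002 0 0 0; 1 -0.002 0 0 0; 1 0 0 0 0; 1 0 0 0 0")

```text
time: 6.15
tcp_pos: [545.1, -87.5, -5.1]
tool_rot: [-0.002, 0.055, 0.998, -0.0]
contact_force: [-7.1, 1.9, 4.5]
width: 85.5
grasp_force: 3.6
```

Force has come up, so the remote is against the rail. Next I back off, shut the fingers and go behind its tail.

Request:
step_arm(steps="1 0.012 0 0 0; 1 0.015 0 0 0; 1 0 0 -0.04 0; -1 0 -0.02 -0.03 0; -1 -0.02 -0.04 0 0; -1 -0.02 -0.04 0 0; -1 -0.021 -0.005 0 0; -1 0 0 0 0")

```text
time: 7.15
tcp_pos: [569.9, -196.2, 65.1]
tool_rot: [0.0, 0.056, 0.998, -0.0]
contact_force: [-0.5, 0.5, 0.4]
width: -0.0
grasp_force: 0.0
```

```bash
python3 r.py
```

```text
t 7.15 dock xy [ -20.5 -262.8] z 65.1 tool y vs dock y -0.13 F [-0.45  0.49  0.36]
scene remote dock xy [ -22.1 -145.5] [ 46.6 156.9] rel yaw -0.004
```

Request:
step_arm(steps="-1 0 0 0.03 0; -1 0 0 0.026 0; -1 0 0 0 0; -1 0 0.012 0 0; -1 0 0.01 0 0; -1 0 0.01 0 0; -1 0 0.01 0 0; -1 0 0.01 0 0")

```text
time: 8.25
tcp_pos: [575.6, -143.2, 9.7]
tool_rot: [0.0, 0.055, 0.998, -0.0]
contact_force: [-1.3, -1.8, 2.1]
width: -0.1
grasp_force: 1.3
```

```bash
python3 r.py; python3 -c "
import cv2
s=cv2.imread('pics/r_scene.png');cv2.imwrite('pics/c3.png',cv2.resize(s[120:300,120:400],None,fx=2.8,fy=2.8))"
```

```text
t 8.25 dock xy [ -20.6 -209.5] z 9.7 tool y vs dock y -0.05 F [-1.3  -1.81  2.06]
scene remote dock xy [ -24.2 -121. ] [ 43.8 148.6] rel yaw 0.008
```

View pics/c3.png

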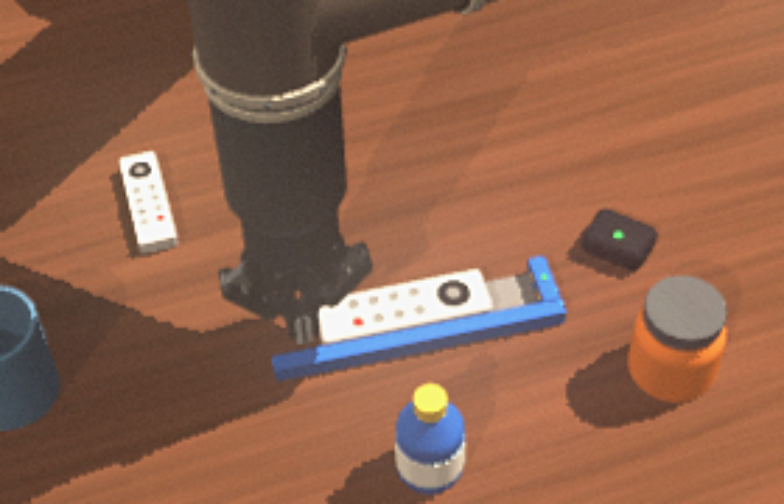

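The remote lies flush along the rail, with its disc end at crop pixel (480,290) and the stop at (535,280). That leaves about 45 mm to slide.

Request:
step_arm(steps="-1 0 0.01 0 0; -1 0 0.01 0 0; -1 0 0.008 0 0; -1 0 0.006 0 0; -1 0 0.004 0 0; -1 0 0 0 0")

```text
time: 9.1
tcp_pos: [579.6, -105.7, 9.3]
tool_rot: [0.0, 0.055, 0.998, 0.0]
contact_force: [-0.4, -0.9, 0.9]
width: -0.0
grasp_force: 0.0
```

```bash
python3 r.py
```

```text
t 9.1 dock xy [ -20.8 -171.8] z 9.3 tool y vs dock y -0.04 F [-0.39 -0.87  0.85]
scene remote dock xy [-24.  -84.5] [ 43.5 147.1] rel yaw 0.007
```

Request:
step_arm(steps="-1 0 0.003 0 0; -1 0 0.002 0 0; -1 0 0.002 0 0; -1 0 0 0 0")

```text
time: 9.7
tcp_pos: [580.3, -98.9, 9.3]
tool_rot: [0.0, 0.055, 0.998, 0.0]
contact_force: [-0.0, -0.4, -0.8]
width: -0.1
grasp_force: 0.0
```

Request:
step_arm(steps="-1 0 0.002 0 0; -1 0 0 0 0; -1 0 0 0 0")

```text
time: 10.07
tcp_pos: [580.4, -97.0, 9.3]
tool_rot: [-0.0, 0.055, 0.998, 0.0]
contact_force: [0.3, -0.6, 0.3]
width: 0.1
grasp_force: 0.3
```

Request:
step_arm(steps="-1 0 0.002 0 0; -1 0 0.002 0 0; -1 0 0 0 0; -1 0 0 0 0")

```text
time: 10.58
tcp_pos: [579.7, -96.2, 9.3]
tool_rot: [-0.001, 0.056, 0.998, -0.002]
contact_force: [-1.0, -18.6, -0.0]
width: -0.1
grasp_force: 9.6
```

```bash
python3 r.py
```

```text
t 10.57 dock xy [ -21.6 -162.3] z 9.3 tool y vs dock y -0.09 F [ -0.98 -18.58  -0.03]
scene remote dock xy [-24.5 -75.6] [ 44.1 148.1] rel yaw -0.004
```

The force reached 18.6 N, so the remote is against the end stop. I retreat and check.

Request:
step_arm(steps="-1 0 -0.006 0 0; -1 0 -0.015 0 0; -1 0 -0.02 0 0; -1 0 0 -0.05 0; -1 0 -0.04 -0.05 0; -1 0 -0.05 -0.03 0; -1 0 -0.05 0 0; -1 0 0 0 0")

```text
time: 11.68
tcp_pos: [560.0, -275.8, 138.4]
tool_rot: [0.0, 0.057, 0.998, -0.0]
contact_force: [0.5, 0.9, -0.8]
width: 0.3
grasp_force: 0.0
```

```bash
python3 r.py; python3 -c "
import cv2
s=cv2.imread('pics/r_scene.png');cv2.imwrite('pics/d3.png',cv2.resize(s[120:300,120:400],None,fx=2.8,fy=2.8))
s=cv2.imread('pics/r_top.png');cv2.imwrite('pics/d4.png',cv2.resize(s[120:280,150:370],None,fx=3.5,fy=3.5))"
```

```text
t 11.68 dock xy [ -21.6 -343. ] z 138.4 tool y vs dock y -0.3 F [ 0.53  0.95 -0.79]
scene remote dock xy [-24.6 -76. ] [ 44.1 148.2] rel yaw -0.005
```

View pics/d3.png

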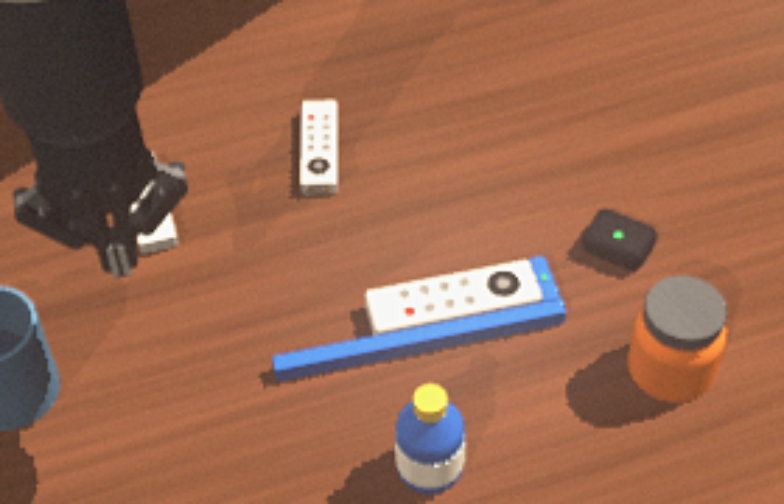

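View pics/d4.png

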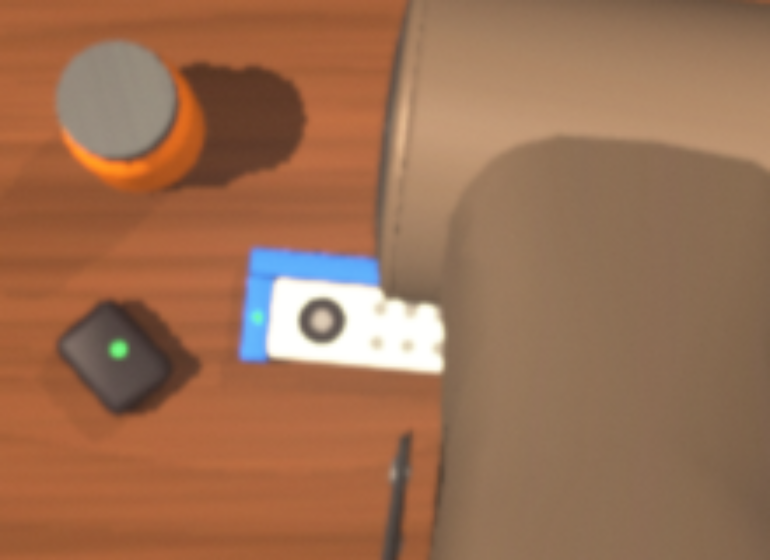

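Both views show the remote filling the corner with no gap at the rail or the stop. The neighbouring objects are unmoved and the hand is clear.

```bash
python3 -c "
from station import *
print(finish_job())"
```

```text
the job is handed in; nothing more can be done
None
```

I parked the remote on the dock, flush along the rail with its contact end against the end stop, and handed the job in at about 11.7 s with the hand clear; the hand-in gave no verdict, but the last pictures showed no gap and the neighbours unmoved.

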